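Close the trolley's enamel containers with their own lids

TASK

The treatment is over: close the four open enamel containers on the trolley, the three round jars and the rectangular instrument box, each with the lid that fits it. Lower each lid until it sits flat and fully home on its rim, without dropping it, and leave the containers standing where they are and the glass bottle upright.

Things in the scene. Friction and masses are not known exactly. Their poses are not given: they have to be found in the camera images.
- jar_small: The small open round white enamel jar with a blue rim, standing upright, loose on the table, amber vials inside (all more than 15 mm below the rim). Outside diameter 62, height 75, wall 3. Origin: centre of its underside, z up; its rim is 75 above the origin. Weighs about 0.35 kg.
- jar_medium: The medium open round white enamel jar with a blue rim, standing upright, loose on the table, flat wooden sticks inside (all more than 15 mm below the rim). Outside diameter 82, height 82, wall 3. Origin: centre of its underside, z up; its rim is 82 above the origin. Weighs about 0.45 kg.
- jar_large: The large open round white enamel jar with a blue rim, standing upright, loose on the table, short white moxa-stick ends inside (all more than 15 mm below the rim). Outside diameter 104, height 92, wall 3. Origin: centre of its underside, z up; its rim is 92 above the origin. Weighs about 0.65 kg.
- lid_small: Small round white enamel lid with a blue edge, right way up, 60 g. Flange diameter 70, its underside 9 above the origin; below it a plug 9 deep, diameter 44 tapering to 38, enters the small jar with 6 play all round. Lid top 16.5 above the origin; on it a black upright knob, diameter 24, from 19.5 to 46. Origin: centre of the plug's underside, z up; when seated 66 above the jar's origin.
- lid_medium: Medium round white enamel lid with a blue edge, right way up, 80 g. Flange diameter 90, its underside 9 above the origin; below it a plug 9 deep, diameter 64 tapering to 58, enters the medium jar with 6 play all round. Lid top 16.5 above the origin; on it a black upright knob, diameter 24, from 19.5 to 46. Origin: centre of the plug's underside, z up; when seated 73 above the jar's origin.
- lid_large: Large round white enamel lid with a blue edge, right way up, 120 g. Flange diameter 112, its underside 9 above the origin; below it a plug 9 deep, diameter 86 tapering to 80, enters the large jar with 6 play all round. Lid top 16.5 above the origin; on it a black upright knob, diameter 24, from 19.5 to 46. Origin: centre of the plug's underside, z up; when seated 83 above the jar's origin.
- box: Open rectangular white enamel instrument box with a blue rim, loose on the table, green bottom, tweezers lying inside. 64 (its x) by 130 (its y) outside, height 42, wall 3. Origin: centre of its underside, z up; rim 42 above the origin. Weighs about 0.45 kg.
- lid_box: White lid of the box, blue edge, right way up, 140 g. Flange 72 (x) by 138 (y), its underside 9 above the origin; below it a plug 46 by 112, 9 deep, 6 play all round. Lid top 14 above the origin; over it a black bar handle along y, 12 x 64, from 30 to 46, on 8 mm posts at y = +-26. Origin: centre of the plug's underside, z up; when seated (either way round) 33 above the box's origin.
- spirit_bottle: Bulbous clear glass bottle with a red cap, 68 diameter, 122 tall, standing loose behind the jars. Origin: centre of its underside. Not to be knocked over.
Things that resemble listed ones, but are neither listed nor needed, are in the scene too. Leave any purple look-alike of the lid_small alone.

How it is judged:
By the outcome, as a careful person would: the job done as asked, in the order asked, and still so for the second after the job is handed in, with the robot touching nothing.
It also fails if it takes over 106 s, if anything falls off the work surface, if the arm or the gripper's body presses on something with over 40 N, if the wrist force passes 120 N, or if a joint passes its speed limit or range.

ROBOT

A 7-joint arm with a two-finger parallel gripper is mounted at the origin on the work surface. World frame = base frame: x ahead of the robot, y to its left, z up, the work surface at z = 0. Lengths are in mm, angles in rad, forces in N, time in s.
With the tool pointing down it reaches from about 400 to 875 mm from the base axis. Payload 6.5 kg.
Tool frame: the origin (TCP) lies on the centre line of the jaws, within the pads' length; the fingertips stand 11 mm ahead of it and the grasp point (between the pads) lies 8 mm behind it (arm.tcp_to_tips is the distance from the TCP to the fingertips, in mm); z points along the fingers, y is the direction in which the jaws open and shut (so a half turn about z gives the same grasp; the last joint's range is limited). The gripper opens to 88 mm and grips with 3 to 60 N. Pads are 18 mm wide; open, the fingers measure 123 mm over their backs; the gripper's body (75 mm by 187 mm) begins 45 mm behind the grasp point.
Start: joints at [-1.297, 0.536, -0.004, 1.538, 0.003, 1.067, -0.071], TCP at [216.639, 612.828, 249.716] pointing down, gripper open.
Joint ranges: [-2.7, 2.7], [-0.37, 2.16], [-1.27, 1.26], [0.24, 2.4], [-1.31, 4.45], [0.19, 1.91], [-2.76, 2.76]. Speed limits (rad/s): [2.39, 2.39, 3.14, 3.14, 3.14, 3.14, 3.14].

INTERFACE

Orientations are given as [roll, pitch, yaw] about the fixed x, y, z axes, in that order (R = Rz(yaw) Ry(pitch) Rx(roll)).
In Python, from workcell import arm gives the robot as it stands.
- The arm moves only by the tool apply_moves, never from a script. Its argument "rows" is a list of rows, each an object of numbers: "ax", "ay", "az": the turn, a rotation vector about the tool's x, y, z in rad; "tx", "ty", "tz": the shift along the tool's x, y, z in mm; "gripper": the finger opening in mm, from 0 to 88.1. In form: [{"ax": .., "ay": .., "az": .., "tx": .., "ty": .., "tz": .., "gripper": ..}, ...]. A call has 1 to 12 rows; each row shifts and turns the commanded pose from where the row before left it, along the tool's axes as they then stand; what a row does not reach is not made up. A row lasts 1/10 s, in which the tool goes at most 50 mm and 8.59 degrees, less where a joint would pass 70% of its speed; a pose out of reach is approached as far as the arm can. A call is refused whole if a number of a shift passes 50 or a number of a turn 0.15, either way. A call with a gripper value outside its range is refused whole. The fingers move at their own pace and stop on an object; "grip_force" is the grip in N (left out, the last holds). Time passes only in rows, so rows that do not move let the fingers close. It gives the time, the measured TCP pose, the force and the opening at its end, in the units of the state.
- arm.state(): the state, without advancing time (a new reading comes with each control period).
- arm.get_image(name): name is "scene" or "top"; returns a dict with "frame" (400x640x3 uint8, blue, green, red), "fx", "fy", "cx", "cy" (pixels), "world_to_cam" (4x4, takes a point from world to camera coordinates). Camera axes: x right, y down, z forward; pixel columns grow to the right and rows downward; lengths in mm; the calibration is good to about 2 mm. A picture is of the moment at which its call begins. There is no depth.
- arm.sign_off(): hands the job in, once; it reports no verdict.
The state is a dict: "t": time; "q": joint angles; "dq": joint speeds; "effort": joint torques, N m; "eef_pos": TCP position; "eef_rot": TCP orientation; "force": force on the tool from outside, world axes, zero at the start; "wrist_torque": the same for the moment, N m; "width": opening from 0.0 (shut) to 1.0 (fully open).
Only numpy, scipy, OpenCV 4.12 (cv2) and the standard library are available. Lean on these libraries where they do the work, as an engineer would, in place of code of your own. Each camera call takes 0.05 s, during which the arm holds its last target. There are 200 camera calls.

## Working session

There is one attempt and no reset: what is moved stays moved. The work goes in short steps, Python scripts to look and compute and a tool call to move; the robot and the scene stay as the last step left them, time stands still between calls to the robot, and variables do not carry over. Pictures are saved under pics/ and viewed, about 12 in all and at most 16, crops included, and the job is handed in when it is done.

Besides the shell and the picture viewer there is one more tool, called after ">>>" as name(argument=value, ...) on one line, values as JSON. apply_moves: Moves the arm, as the interface text tells. Its arguments: {"type":"object","properties":{"rows":{"type":"array"},"grip_force":{"type":"number"}},"required":["rows"]}

```bash
ls; mkdir -p pics
python3 - <<'E'
from workcell import arm
import cv2,numpy as np
for n in ("scene","top"):
    d=arm.get_image(n); cv2.imwrite(f"pics/{n}0.png",d["frame"])
    print(n,d["fx"],d["fy"],d["cx"],d["cy"]); print(np.round(d["world_to_cam"],4).tolist())
print(arm.state())
E
```

```text
pics
scene 490.60758214558024 490.60758214558024 316.9350042204363 200.0450517998606
[[0.021, 0.9996, 0.0213, 7.8135], [0.6793, 0.0014, -0.7339, -316.3635], [-0.7336, 0.0299, -0.679, 1692.2295], [0.0, 0.0, 0.0, 1.0]]
top 443.46818104183603 443.46818104183603 318.6422030518856 202.5241798181978
[[0.0247, -0.9996, -0.0095, -6.3919], [-0.9869, -0.0229, -0.1596, 528.4225], [0.1593, 0.0134, -0.9871, 1286.1767], [0.0, 0.0, 0.0, 1.0]]
{'t': 0.1, 'q': array([-1.29722075,  0.53709219, -0.0044307 ,  1.5387423 ,  0.00263495,
        1.06726164, -0.07120512]), 'dq': array([-5.31964366e-04, -1.34629188e-03,  7.92749066e-04, -3.05842997e-03,
        6.53289898e-04, -5.82802307e-05,  1.67699848e-03]), 'effort': array([ 2.70761338e-03, -5.72072482e+01,  9.93764140e-01, -2.52231234e+01,
       -5.62284328e-02,  1.34398422e-02,  4.80764561e-05]), 'eef_pos': array([216.48175906, 612.34866634, 248.93806966]), 'eef_rot': array([-3.14010148e+00,  1.45537958e-04,  2.80189379e+00]), 'force': array([ 0.66153041, -0.66878527, -0.22041501]), 'wrist_torque': array([ 0.00676977,  0.02821151, -0.02900612]), 'width': 0.9988122781317019}
```

View pics/scene0.png

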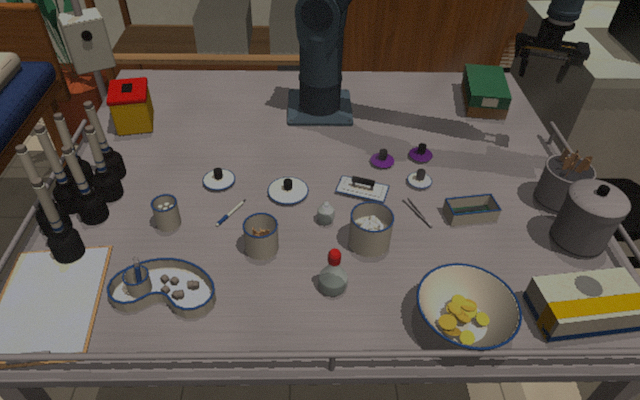

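View pics/top0.png

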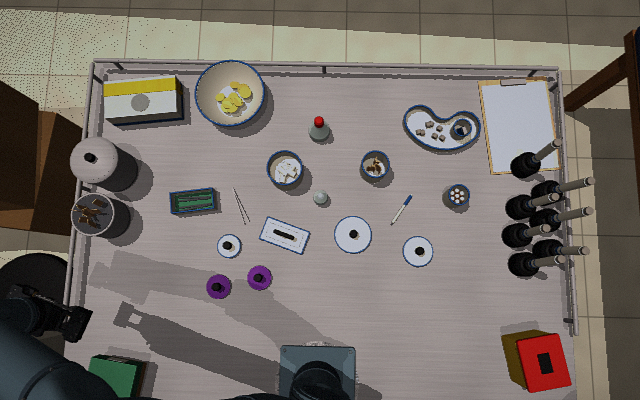

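The scene picture shows the jars at (165,212), (261,235) and (371,228), the box at (472,209), and the bottle at (333,275). In the top picture:
- **Lids:** small (229,246), box (285,236), large (353,235), medium (418,251).
- **Jars:** large (285,170), medium (375,166), small (457,197).
- **Box:** (193,201).

These could be taken for lid_small: the purple lids at (219,287) and (260,278), which must be left alone, and lid_medium at (418,251). I choose the white lid at (229,246). The grey pots at the left and the blue-rimmed kidney dish cup at (461,129) could be taken for jars. I don't want any of those.

```bash
cat > h.py <<'E'
from workcell import arm
import cv2,numpy as np
def cam(n):
    d=arm.get_image(n); K=np.array([[d["fx"],0,d["cx"]],[0,d["fy"],d["cy"]],[0,0,1]]); return d["frame"],K@np.array(d["world_to_cam"])[:3]
def plane(P,z): return np.c_[P[:,0],P[:,1],P[:,2]*z+P[:,3]]   # (x,y,1)->px
def px2w(P,u,v,z):
    w=np.linalg.solve(plane(P,z),[u,v,1]); return w[:2]/w[2]
def rect(f,P,c,z,half=90,s=2):
    # output px (i,j): x = c0+half-j/s (up=+x), y=c1+half-i/s (left=+y)
    A=np.array([[0,-1/s,c[0]+half],[-1/s,0,c[1]+half],[0,0,1]])
    n=int(2*half*s); return cv2.warpPerspective(f,plane(P,z)@A,(n,n),flags=cv2.INTER_CUBIC|cv2.WARP_INVERSE_MAP)
def blue(im):
    h=cv2.cvtColor(im,cv2.COLOR_BGR2HSV); return cv2.inRange(h,(98,75,25),(125,255,255))
# name: top pixel, plane z, outer size
O={"jar_small":(457,192,75,62),"jar_medium":(375,164,82,82),"jar_large":(285,168,92,104),
"lid_small":(229,246,11,70),"lid_medium":(418,251,11,90),"lid_large":(353,235,11,112),"box":(193,201,42,130),"lid_box":(285,236,11,138)}
E
python3 - <<'E'
from h import *
F={n:cam(n) for n in("top","scene")}
rows=[]
for n in("top","scene"):
    f,P=F[n]; r=[]
    for k,(u,v,z,D) in O.items():
        c=px2w(F["top"][1],u,v,z); im=rect(f,P,c,z); m=blue(im)
        yy,xx=np.mgrid[:360,:360]; m[np.hypot(xx-180,yy-180)>(D/2+16)*2]=0
        pts=cv2.findNonZero(m)
        vis=im.copy()
        if pts is not None and len(pts)>20:
            hull=cv2.convexHull(pts)
            e=cv2.minAreaRect(hull) if 'box' in k else cv2.fitEllipse(hull)
            x=c[0]+90-e[0][1]/2; y=c[1]+90-e[0][0]/2
            print(n,k,np.round([x,y],1),"size",np.round(np.array(e[1])/2,1),"ang",round(e[2],1),"want",D)
            if 'box' in k: cv2.polylines(vis,[cv2.boxPoints(e).astype(int)],1,(0,0,255),1)
            else: cv2.ellipse(vis,e,(0,0,255),1)
            cv2.circle(vis,tuple(int(q) for q in e[0]),2,(0,255,0),-1)
        r.append(cv2.resize(vis,(195,195)))
    rows+= [np.hstack(r[:4]),np.hstack(r[4:])]
cv2.imwrite("pics/m1.png",np.vstack(rows)[:,:])
im=cv2.imread("pics/m1.png"); cv2.imwrite("pics/m1.png",cv2.resize(im,(600,600)))
f,P=F["top"]; print("bottle",px2w(P,319,133,0))
E
```

```text
top jar_small [ 557.3 -402.7] size [63.5 64. ] ang 55.8 want 62
top jar_medium [ 641.5 -157.8] size [83.3 84. ] ang 17.6 want 82
top jar_large [622.5 109.4] size [105.4 106. ] ang 145.8 want 104
top lid_small [395.2 276.3] size [72.5 72.9] ang 88.4 want 70
top lid_medium [ 392.8 -294.2] size [91.8 92.9] ang 169.7 want 90
top lid_large [438.8 -98.2] size [114.  114.7] ang 152.1 want 112
top box [527.  389.3] size [ 66.9 132.9] ang 81.5 want 130
top lid_box [431.5 109.1] size [141.6  75.1] ang 19.1 want 138
scene jar_small [ 555.9 -403.7] size [62.2 64.6] ang 158.0 want 62
scene jar_medium [ 640.1 -158.6] size [82.  83.9] ang 175.4 want 82
scene jar_large [612.8 109.6] size [104.8 124.5] ang 3.3 want 104
scene lid_small [398.8 271.8] size [52.9 67.3] ang 130.4 want 70
scene lid_medium [ 395.4 -294.2] size [83.9 88.6] ang 81.7 want 90
scene lid_large [441.9 -99.2] size [104.8 109.9] ang 95.8 want 112
scene box [524.7 389.6] size [ 66.8 132.4] ang 81.1 want 130
scene lid_box [456.7 102.6] size [143.5 112.5] ang 13.0 want 138
bottle [758.7066646   11.21105862]
```

View pics/m1.png

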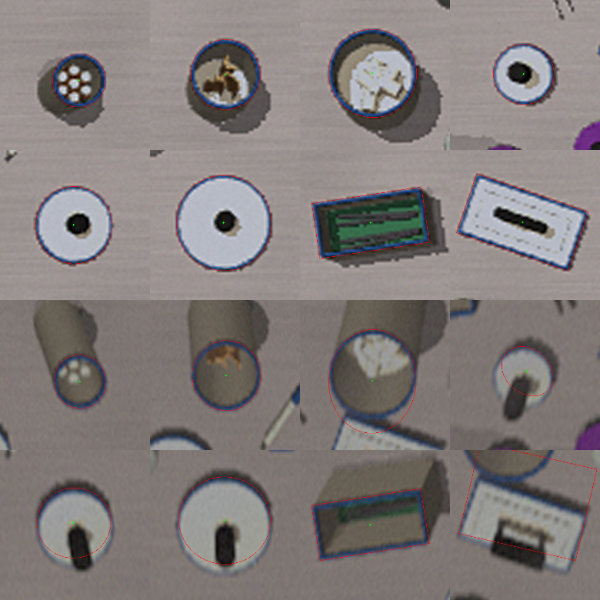

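The fits from the top camera match the known sizes to within 1–3 mm. The crop confirms that the small white lid sits at (395,276), with a purple look-alike beside it. First I turn the tool to yaw 90°, where tool x = +y, tool y = +x and tool z = down. Then I travel over lid_small.

>>> apply_moves(rows=[{"az": 0.137,"gripper": 50},{"az": 0.137,"gripper": 50},{"az": 0.137,"gripper": 50},{"az": 0.137,"gripper": 50},{"az": 0.137,"gripper": 50},{"az": 0.137,"gripper": 50},{"az": 0.137,"gripper": 50},{"az": 0.137,"gripper": 50},{"az": 0.135,"gripper": 50}], grip_force=25)

```text
invalid input
```

>>> apply_moves(rows=[{"tx": -42,"ty": 22.3,"gripper": 50},{"tx": -42,"ty": 22.3,"gripper": 50},{"tx": -42,"ty": 22.3,"gripper": 50},{"tx": -42,"ty": 22.3,"gripper": 50},{"tx": -42,"ty": 22.3,"gripper": 50},{"tx": -42,"ty": 22.3,"gripper": 50},{"tx": -42,"ty": 22.3,"gripper": 50},{"tx": -42,"ty": 22.3,"gripper": 50},{"gripper": 50},{"gripper": 50}])

```text
invalid input
```

>>> apply_moves(rows=[{"ax": 0,"ay": 0,"az": 0.137,"tx": 0,"ty": 0,"tz": 0,"gripper": 50},{"ax": 0,"ay": 0,"az": 0.137,"tx": 0,"ty": 0,"tz": 0,"gripper": 50},{"ax": 0,"ay": 0,"az": 0.137,"tx": 0,"ty": 0,"tz": 0,"gripper": 50},{"ax": 0,"ay": 0,"az": 0.137,"tx": 0,"ty": 0,"tz": 0,"gripper": 50},{"ax": 0,"ay": 0,"az": 0.137,"tx": 0,"ty": 0,"tz": 0,"gripper": 50},{"ax": 0,"ay": 0,"az": 0.137,"tx": 0,"ty": 0,"tz": 0,"gripper": 50},{"ax": 0,"ay": 0,"az": 0.137,"tx": 0,"ty": 0,"tz": 0,"gripper": 50},{"ax": 0,"ay": 0,"az": 0.137,"tx": 0,"ty": 0,"tz": 0,"gripper": 50},{"ax": 0,"ay": 0,"az": 0.135,"tx": 0,"ty": 0,"tz": 0,"gripper": 50}], grip_force=25)

```text
t: 1.1
eef_pos: [216.5, 612.7, 249.5]
eef_rot: [-3.141, 0.0, 1.565]
force: [-0.6, -0.4, -0.5]
width: 0.57
```

>>> apply_moves(rows=[{"ax": 0,"ay": 0,"az": 0,"tx": -42,"ty": 22.3,"tz": 0,"gripper": 50},{"ax": 0,"ay": 0,"az": 0,"tx": -42,"ty": 22.3,"tz": 0,"gripper": 50},{"ax": 0,"ay": 0,"az": 0,"tx": -42,"ty": 22.3,"tz": 0,"gripper": 50},{"ax": 0,"ay": 0,"az": 0,"tx": -42,"ty": 22.3,"tz": 0,"gripper": 50},{"ax": 0,"ay": 0,"az": 0,"tx": -42,"ty": 22.3,"tz": 0,"gripper": 50},{"ax": 0,"ay": 0,"az": 0,"tx": -42,"ty": 22.3,"tz": 0,"gripper": 50},{"ax": 0,"ay": 0,"az": 0,"tx": -42,"ty": 22.3,"tz": 0,"gripper": 50},{"ax": 0,"ay": 0,"az": 0,"tx": -42,"ty": 22.3,"tz": 0,"gripper": 50},{"ax": 0,"ay": 0,"az": 0,"tx": 0,"ty": 0,"tz": 30,"gripper": 50},{"ax": 0,"ay": 0,"az": 0,"tx": 0,"ty": 0,"tz": 30,"gripper": 50},{"ax": 0,"ay": 0,"az": 0,"tx": 0,"ty": 0,"tz": 30,"gripper": 50},{"ax": 0,"ay": 0,"az": 0,"tx": 0,"ty": 0,"tz": 30,"gripper": 50}])

```text
t: 2.3
eef_pos: [395.1, 276.8, 128.7]
eef_rot: [3.141, -0.0, 1.571]
force: [-0.7, -0.4, -0.1]
width: 0.567
```

>>> apply_moves(rows=[{"ax": 0,"ay": 0,"az": 0,"tx": 0,"ty": 0,"tz": 20,"gripper": 50},{"ax": 0,"ay": 0,"az": 0,"tx": 0,"ty": 0,"tz": 20,"gripper": 50},{"ax": 0,"ay": 0,"az": 0,"tx": 0,"ty": 0,"tz": 20,"gripper": 50},{"ax": 0,"ay": 0,"az": 0,"tx": 0,"ty": 0,"tz": 15,"gripper": 50},{"ax": 0,"ay": 0,"az": 0,"tx": 0,"ty": 0,"tz": 10,"gripper": 50},{"ax": 0,"ay": 0,"az": 0,"tx": 0,"ty": 0,"tz": 7,"gripper": 50},{"ax": 0,"ay": 0,"az": 0,"tx": 0,"ty": 0,"tz": 4,"gripper": 50},{"ax": 0,"ay": 0,"az": 0,"tx": 0,"ty": 0,"tz": 0,"gripper": 50},{"ax": 0,"ay": 0,"az": 0,"tx": 0,"ty": 0,"tz": 0,"gripper": 50}])

```text
t: 3.2
eef_pos: [395.3, 277.0, 34.1]
eef_rot: [3.141, -0.0, 1.571]
force: [-0.2, -0.1, -0.2]
width: 0.567
```

Run:
```python
from h import *
o=[]
for n,(x,y) in (("top",(229,240)),("scene",(415,175))):
    f,P=cam(n); o.append(cv2.resize(f[y-40:y+40,x-40:x+40],(390,390),interpolation=cv2.INTER_CUBIC))
cv2.imwrite("pics/g1.png",np.hstack(o)); print(arm.state()["eef_pos"])
```

```text
[395.37640154 277.11799914  34.22098542]
```

View pics/g1.png

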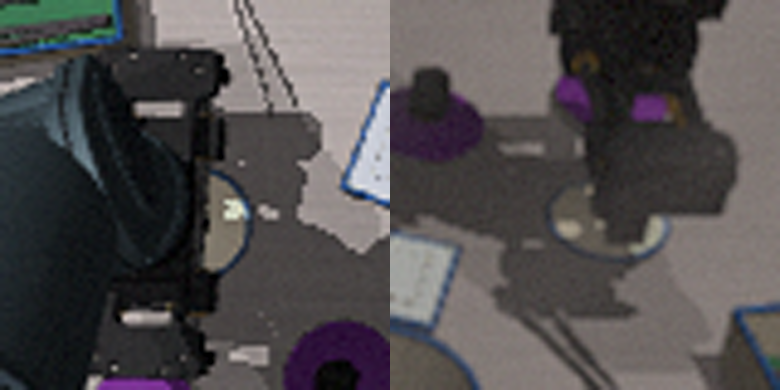

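Both crops show the gripper straddling the small white lid (rim around 230,210 left and 610,225 right), with the purple ones clear. I lower the last 4 mm and close.

>>> apply_moves(rows=[{"ax": 0,"ay": 0,"az": 0,"tx": 0,"ty": 0,"tz": 4,"gripper": 50},{"ax": 0,"ay": 0,"az": 0,"tx": 0,"ty": 0,"tz": 0,"gripper": 18},{"ax": 0,"ay": 0,"az": 0,"tx": 0,"ty": 0,"tz": 0,"gripper": 18},{"ax": 0,"ay": 0,"az": 0,"tx": 0,"ty": 0,"tz": 0,"gripper": 18},{"ax": 0,"ay": 0,"az": 0,"tx": 0,"ty": 0,"tz": 0,"gripper": 18},{"ax": 0,"ay": 0,"az": 0,"tx": 0,"ty": 0,"tz": 0,"gripper": 18},{"ax": 0,"ay": 0,"az": 0,"tx": 0,"ty": 0,"tz": 0,"gripper": 18}])

```text
t: 4.0
eef_pos: [395.1, 276.9, 29.8]
eef_rot: [3.142, -0.0, 1.571]
force: [0.6, 0.8, 0.9]
width: 0.254
```

>>> apply_moves(rows=[{"ax": 0,"ay": 0,"az": 0,"tx": 0,"ty": 0,"tz": -10,"gripper": 18},{"ax": 0,"ay": 0,"az": 0,"tx": 0,"ty": 0,"tz": -30,"gripper": 18},{"ax": 0,"ay": 0,"az": 0,"tx": 0,"ty": 0,"tz": -45,"gripper": 18},{"ax": 0,"ay": 0,"az": 0,"tx": 0,"ty": 0,"tz": -45,"gripper": 18},{"ax": 0,"ay": 0,"az": 0,"tx": 0,"ty": 0,"tz": -40,"gripper": 18},{"ax": 0,"ay": 0,"az": 0,"tx": -20,"ty": 5,"tz": -30,"gripper": 18},{"ax": 0,"ay": 0,"az": 0,"tx": -40,"ty": 10,"tz": -10,"gripper": 18},{"ax": 0,"ay": 0,"az": 0,"tx": -45,"ty": 11,"tz": 0,"gripper": 18},{"ax": 0,"ay": 0,"az": 0,"tx": -45,"ty": 11,"tz": 0,"gripper": 18},{"ax": 0,"ay": 0,"az": 0,"tx": -45,"ty": 11,"tz": 0,"gripper": 18},{"ax": 0,"ay": 0,"az": 0,"tx": -45,"ty": 11,"tz": 0,"gripper": 18},{"ax": 0,"ay": 0,"az": 0,"tx": -45,"ty": 11,"tz": 0,"gripper": 18}])

```text
t: 5.2
eef_pos: [464.9, -10.0, 240.5]
eef_rot: [3.141, -0.001, 1.571]
force: [1.5, -0.3, -1.2]
width: 0.255
```

>>> apply_moves(rows=[{"ax": 0,"ay": 0,"az": 0,"tx": -45,"ty": 11,"tz": 0,"gripper": 18},{"ax": 0,"ay": 0,"az": 0,"tx": -45,"ty": 11,"tz": 0,"gripper": 18},{"ax": 0,"ay": 0,"az": 0,"tx": -45,"ty": 11,"tz": 0,"gripper": 18},{"ax": 0,"ay": 0,"az": 0,"tx": -45,"ty": 11,"tz": 0,"gripper": 18},{"ax": 0,"ay": 0,"az": 0,"tx": -45,"ty": 11,"tz": 0,"gripper": 18},{"ax": 0,"ay": 0,"az": 0,"tx": -45,"ty": 11,"tz": 0,"gripper": 18},{"ax": 0,"ay": 0,"az": 0,"tx": -45,"ty": 11,"tz": 0,"gripper": 18},{"ax": 0,"ay": 0,"az": 0,"tx": -40,"ty": 8,"tz": 10,"gripper": 18},{"ax": 0,"ay": 0,"az": 0,"tx": -25,"ty": 5,"tz": 20,"gripper": 18},{"ax": 0,"ay": 0,"az": 0,"tx": -14,"ty": 2,"tz": 20,"gripper": 18},{"ax": 0,"ay": 0,"az": 0,"tx": 0,"ty": 0,"tz": 20,"gripper": 18},{"ax": 0,"ay": 0,"az": 0,"tx": 0,"ty": 0,"tz": 10,"gripper": 18}])

```text
t: 6.4
eef_pos: [556.0, -401.8, 158.2]
eef_rot: [-3.139, -0.002, 1.57]
force: [0.7, 0.4, -0.2]
width: 0.253
```

>>> apply_moves(rows=[{"ax": 0,"ay": 0,"az": 0,"tx": -0.7,"ty": 1.0,"tz": 20,"gripper": 18},{"ax": 0,"ay": 0,"az": 0,"tx": 0,"ty": 0,"tz": 13,"gripper": 18},{"ax": 0,"ay": 0,"az": 0,"tx": 0,"ty": 0,"tz": 8,"gripper": 18},{"ax": 0,"ay": 0,"az": 0,"tx": 0,"ty": 0,"tz": 2,"gripper": 18},{"ax": 0,"ay": 0,"az": 0,"tx": 0,"ty": 0,"tz": 0,"gripper": 18},{"ax": 0,"ay": 0,"az": 0,"tx": 0,"ty": 0,"tz": 0,"gripper": 18}])

```text
t: 7.0
eef_pos: [558.5, -403.2, 117.7]
eef_rot: [3.141, 0.001, 1.571]
force: [-0.5, 0.1, -0.5]
width: 0.255
```

```bash
cat >> h.py <<'E'
def look(name,c,z,ov,s=5,half=70,out=None):
    """crops round world point c,z in both cams; ov: list of (x,y,z,diam,color) circles drawn"""
    o=[]
    for n in("top","scene"):
        f,P=cam(n); p=P@[*c,z,1]; u,v=(p[:2]/p[2]).astype(int); h=39
        x0=max(u-h,0);y0=max(v-h,0); k=cv2.resize(f[y0:y0+2*h,x0:x0+2*h],None,fx=s,fy=s,interpolation=cv2.INTER_CUBIC)
        for x,y,zz,D,col in ov:
            t=np.linspace(0,2*np.pi,90); W=np.c_[x+D/2*np.cos(t),y+D/2*np.sin(t),t*0+zz,t*0+1]@P.T
            q=((W[:,:2]/W[:,2:]-[x0,y0]+.5)*s-.5).astype(int); cv2.polylines(k,[q],True,col,1)
        o.append(k)
    cv2.imwrite(name,np.hstack(o))
E
python3 - <<'E'
from h import *
p=arm.state()["eef_pos"]; print(p)
look("pics/p1.png",(557,-403),85,[(557.3,-402.7,75,62,(0,255,255)),(p[0],p[1]-.6,p[2]-29.8+11,70,(0,0,255))])
E
```

```text
[ 558.49128481 -403.17143271  117.66452499]
```

View pics/p1.png

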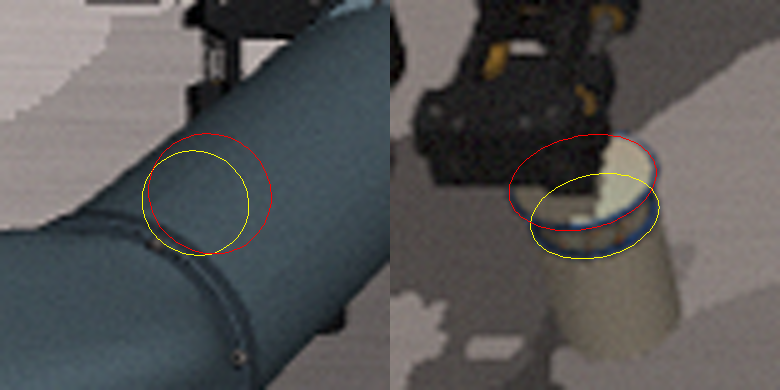

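The right-hand crop shows lid_small hovering over the small jar. Its flange edge follows the red prediction and the jar rim follows the yellow one, so they are concentric. The arm hides it from the top camera. I lower slowly.

>>> apply_moves(rows=[{"ax": 0,"ay": 0,"az": 0,"tx": 0.5,"ty": -1.0,"tz": 4,"gripper": 18},{"ax": 0,"ay": 0,"az": 0,"tx": 0,"ty": 0,"tz": 4,"gripper": 18},{"ax": 0,"ay": 0,"az": 0,"tx": 0,"ty": 0,"tz": 4,"gripper": 18},{"ax": 0,"ay": 0,"az": 0,"tx": 0,"ty": 0,"tz": 3,"gripper": 18},{"ax": 0,"ay": 0,"az": 0,"tx": 0,"ty": 0,"tz": 3,"gripper": 18},{"ax": 0,"ay": 0,"az": 0,"tx": 0,"ty": 0,"tz": 2,"gripper": 18},{"ax": 0,"ay": 0,"az": 0,"tx": 0,"ty": 0,"tz": 0,"gripper": 18},{"ax": 0,"ay": 0,"az": 0,"tx": 0,"ty": 0,"tz": 0,"gripper": 18},{"ax": 0,"ay": 0,"az": 0,"tx": 0,"ty": 0,"tz": 0,"gripper": 18}])

```text
t: 8.0
eef_pos: [557.2, -402.5, 96.9]
eef_rot: [3.141, 0.0, 1.571]
force: [-0.5, 0.0, -0.8]
width: 0.258
```

>>> apply_moves(rows=[{"ax": 0,"ay": 0,"az": 0,"tx": 0,"ty": 0,"tz": 0.6,"gripper": 18},{"ax": 0,"ay": 0,"az": 0,"tx": 0,"ty": 0,"tz": 0.5,"gripper": 18},{"ax": 0,"ay": 0,"az": 0,"tx": 0,"ty": 0,"tz": 0.4,"gripper": 18},{"ax": 0,"ay": 0,"az": 0,"tx": 0,"ty": 0,"tz": 0,"gripper": 18},{"ax": 0,"ay": 0,"az": 0,"tx": 0,"ty": 0,"tz": 0,"gripper": 18}])

```text
t: 8.5
eef_pos: [557.2, -402.5, 95.8]
eef_rot: [3.141, 0.0, 1.571]
force: [-0.7, 2.4, 5.3]
width: 0.256
```

Contact (5 N) comes at exactly the expected seating height. I release, rise and go to lid_medium.

>>> apply_moves(rows=[{"ax": 0,"ay": 0,"az": 0,"tx": 0,"ty": 0,"tz": 0,"gripper": 50},{"ax": 0,"ay": 0,"az": 0,"tx": 0,"ty": 0,"tz": 0,"gripper": 50},{"ax": 0,"ay": 0,"az": 0,"tx": 0,"ty": 0,"tz": 0,"gripper": 50},{"ax": 0,"ay": 0,"az": 0,"tx": 0,"ty": 0,"tz": 0,"gripper": 50},{"ax": 0,"ay": 0,"az": 0,"tx": 0,"ty": 0,"tz": -10,"gripper": 50},{"ax": 0,"ay": 0,"az": 0,"tx": 0,"ty": 0,"tz": -30,"gripper": 50},{"ax": 0,"ay": 0,"az": 0,"tx": 0,"ty": 0,"tz": -45,"gripper": 50},{"ax": 0,"ay": 0,"az": 0,"tx": 0,"ty": 0,"tz": -45,"gripper": 50},{"ax": 0,"ay": 0,"az": 0,"tx": 20,"ty": -30,"tz": -20,"gripper": 50},{"ax": 0,"ay": 0,"az": 0,"tx": 28,"ty": -43,"tz": 0,"gripper": 50},{"ax": 0,"ay": 0,"az": 0,"tx": 28,"ty": -43,"tz": 0,"gripper": 50},{"ax": 0,"ay": 0,"az": 0,"tx": 25,"ty": -35,"tz": 10,"gripper": 50}])

```text
t: 9.7
eef_pos: [406.7, -302.4, 236.5]
eef_rot: [3.139, 0.001, 1.57]
force: [0.9, -0.2, -0.3]
width: 0.565
```

Run:
```python
from h import *
p=arm.state()["eef_pos"]; print(p)
look("pics/s1.png",(557,-403),75,[(557.3,-402.7,75,62,(0,255,255)),(557.3,-402.7,78,70,(0,0,255))])
```

```text
[ 406.66382282 -302.39705664  236.54051589]
```

View pics/s1.png

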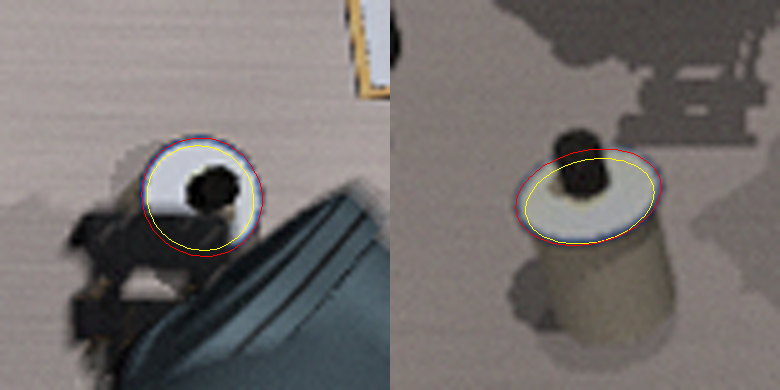

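The small lid sits flat: its flange edge lies on the red seated prediction in both views. Next I go down on lid_medium.

>>> apply_moves(rows=[{"ax": 0,"ay": 0,"az": 0,"tx": 7.5,"ty": -13.5,"tz": 20,"gripper": 50},{"ax": 0,"ay": 0,"az": 0,"tx": 0,"ty": 0,"tz": 40,"gripper": 50},{"ax": 0,"ay": 0,"az": 0,"tx": 0,"ty": 0,"tz": 45,"gripper": 50},{"ax": 0,"ay": 0,"az": 0,"tx": 0,"ty": 0,"tz": 35,"gripper": 50},{"ax": 0,"ay": 0,"az": 0,"tx": 0,"ty": 0,"tz": 25,"gripper": 50},{"ax": 0,"ay": 0,"az": 0,"tx": 0,"ty": 0,"tz": 15,"gripper": 50},{"ax": 0,"ay": 0,"az": 0,"tx": 0,"ty": 0,"tz": 10,"gripper": 50},{"ax": 0,"ay": 0,"az": 0,"tx": 0,"ty": 0,"tz": 5,"gripper": 50},{"ax": 0,"ay": 0,"az": 0,"tx": 0,"ty": 0,"tz": 0,"gripper": 50},{"ax": 0,"ay": 0,"az": 0,"tx": 0,"ty": 0,"tz": 0,"gripper": 50}])

```text
t: 10.8
eef_pos: [395.4, -295.7, 40.9]
eef_rot: [3.14, 0.001, 1.571]
force: [0.3, 0.0, -1.0]
width: 0.571
```

>>> apply_moves(rows=[{"ax": 0,"ay": 0,"az": 0,"tx": 1.5,"ty": -2.4,"tz": 5,"gripper": 50},{"ax": 0,"ay": 0,"az": 0,"tx": 0,"ty": 0,"tz": 4,"gripper": 50},{"ax": 0,"ay": 0,"az": 0,"tx": 0,"ty": 0,"tz": 2,"gripper": 50},{"ax": 0,"ay": 0,"az": 0,"tx": 0,"ty": 0,"tz": 0,"gripper": 50},{"ax": 0,"ay": 0,"az": 0,"tx": 0,"ty": 0,"tz": 0,"gripper": 18},{"ax": 0,"ay": 0,"az": 0,"tx": 0,"ty": 0,"tz": 0,"gripper": 18},{"ax": 0,"ay": 0,"az": 0,"tx": 0,"ty": 0,"tz": 0,"gripper": 18},{"ax": 0,"ay": 0,"az": 0,"tx": 0,"ty": 0,"tz": 0,"gripper": 18},{"ax": 0,"ay": 0,"az": 0,"tx": 0,"ty": 0,"tz": 0,"gripper": 18},{"ax": 0,"ay": 0,"az": 0,"tx": 0,"ty": 0,"tz": 0,"gripper": 18}])

```text
t: 11.8
eef_pos: [392.4, -293.9, 29.3]
eef_rot: [3.141, 0.0, 1.571]
force: [-0.3, 0.1, 1.2]
width: 0.259
```

>>> apply_moves(rows=[{"ax": 0,"ay": 0,"az": 0,"tx": 0,"ty": 0,"tz": -10,"gripper": 18},{"ax": 0,"ay": 0,"az": 0,"tx": 0,"ty": 0,"tz": -30,"gripper": 18},{"ax": 0,"ay": 0,"az": 0,"tx": 0,"ty": 0,"tz": -45,"gripper": 18},{"ax": 0,"ay": 0,"az": 0,"tx": 0,"ty": 0,"tz": -45,"gripper": 18},{"ax": 0,"ay": 0,"az": 0,"tx": 10,"ty": 18,"tz": -40,"gripper": 18},{"ax": 0,"ay": 0,"az": 0,"tx": 20,"ty": 36,"tz": -20,"gripper": 18},{"ax": 0,"ay": 0,"az": 0,"tx": 20,"ty": 36,"tz": 0,"gripper": 18},{"ax": 0,"ay": 0,"az": 0,"tx": 20,"ty": 36,"tz": 0,"gripper": 18},{"ax": 0,"ay": 0,"az": 0,"tx": 20,"ty": 36,"tz": 0,"gripper": 18},{"ax": 0,"ay": 0,"az": 0,"tx": 20,"ty": 36,"tz": 0,"gripper": 18},{"ax": 0,"ay": 0,"az": 0,"tx": 16,"ty": 30,"tz": 0,"gripper": 18},{"ax": 0,"ay": 0,"az": 0,"tx": 10,"ty": 20,"tz": 10,"gripper": 18}])

```text
t: 13.0
eef_pos: [643.1, -155.5, 210.6]
eef_rot: [3.139, -0.0, 1.574]
force: [0.7, 0.2, -0.7]
width: 0.254
```

>>> apply_moves(rows=[{"ax": 0,"ay": 0,"az": 0,"tx": 0,"ty": 0,"tz": 20,"gripper": 18},{"ax": 0,"ay": 0,"az": 0,"tx": 0,"ty": 0,"tz": 20,"gripper": 18},{"ax": 0,"ay": 0,"az": 0,"tx": 0,"ty": 0,"tz": 15,"gripper": 18},{"ax": 0,"ay": 0,"az": 0,"tx": 0,"ty": 0,"tz": 10,"gripper": 18},{"ax": 0,"ay": 0,"az": 0,"tx": 0,"ty": 0,"tz": 5,"gripper": 18},{"ax": 0,"ay": 0,"az": 0,"tx": 0,"ty": 0,"tz": 0,"gripper": 18},{"ax": 0,"ay": 0,"az": 0,"tx": 0,"ty": 0,"tz": 0,"gripper": 18}])

```text
t: 13.7
eef_pos: [640.8, -158.1, 140.0]
eef_rot: [3.141, 0.0, 1.571]
force: [-0.3, 0.1, -0.8]
width: 0.255
```

>>> apply_moves(rows=[{"ax": 0,"ay": 0,"az": 0,"tx": 0.4,"ty": 0.4,"tz": 10,"gripper": 18},{"ax": 0,"ay": 0,"az": 0,"tx": 0,"ty": 0,"tz": 6,"gripper": 18},{"ax": 0,"ay": 0,"az": 0,"tx": 0,"ty": 0,"tz": 4,"gripper": 18},{"ax": 0,"ay": 0,"az": 0,"tx": 0,"ty": 0,"tz": 4,"gripper": 18},{"ax": 0,"ay": 0,"az": 0,"tx": 0,"ty": 0,"tz": 4,"gripper": 18},{"ax": 0,"ay": 0,"az": 0,"tx": 0,"ty": 0,"tz": 3,"gripper": 18},{"ax": 0,"ay": 0,"az": 0,"tx": 0,"ty": 0,"tz": 3,"gripper": 18},{"ax": 0,"ay": 0,"az": 0,"tx": 0,"ty": 0,"tz": 2.7,"gripper": 18},{"ax": 0,"ay": 0,"az": 0,"tx": 0,"ty": 0,"tz": 0,"gripper": 18},{"ax": 0,"ay": 0,"az": 0,"tx": 0,"ty": 0,"tz": 0,"gripper": 18},{"ax": 0,"ay": 0,"az": 0,"tx": 0,"ty": 0,"tz": 0,"gripper": 18}])

```text
t: 14.8
eef_pos: [640.8, -157.4, 102.5]
eef_rot: [3.142, -0.0, 1.571]
force: [0.0, -0.7, -0.3]
width: 0.258
```

>>> apply_moves(rows=[{"ax": 0,"ay": 0,"az": 0,"tx": 0,"ty": 0,"tz": 0.5,"gripper": 18},{"ax": 0,"ay": 0,"az": 0,"tx": 0,"ty": 0,"tz": 0.4,"gripper": 18},{"ax": 0,"ay": 0,"az": 0,"tx": 0,"ty": 0,"tz": 0.3,"gripper": 18},{"ax": 0,"ay": 0,"az": 0,"tx": 0,"ty": 0,"tz": 0,"gripper": 18},{"ax": 0,"ay": 0,"az": 0,"tx": 0,"ty": 0,"tz": 0,"gripper": 18}])

```text
t: 15.3
eef_pos: [640.9, -157.4, 102.3]
eef_rot: [3.141, -0.0, 1.571]
force: [-2.6, 0.8, 8.8]
width: 0.258
```

Seated (9 N at the predicted height). I release and go to lid_large.

>>> apply_moves(rows=[{"ax": 0,"ay": 0,"az": 0,"tx": 0,"ty": 0,"tz": -0.3,"gripper": 50},{"ax": 0,"ay": 0,"az": 0,"tx": 0,"ty": 0,"tz": 0,"gripper": 50},{"ax": 0,"ay": 0,"az": 0,"tx": 0,"ty": 0,"tz": 0,"gripper": 50},{"ax": 0,"ay": 0,"az": 0,"tx": 0,"ty": 0,"tz": 0,"gripper": 50},{"ax": 0,"ay": 0,"az": 0,"tx": 0,"ty": 0,"tz": -10,"gripper": 50},{"ax": 0,"ay": 0,"az": 0,"tx": 0,"ty": 0,"tz": -30,"gripper": 50},{"ax": 0,"ay": 0,"az": 0,"tx": 0,"ty": 0,"tz": -40,"gripper": 50},{"ax": 0,"ay": 0,"az": 0,"tx": 10,"ty": -34,"tz": -20,"gripper": 50},{"ax": 0,"ay": 0,"az": 0,"tx": 13,"ty": -46,"tz": 0,"gripper": 50},{"ax": 0,"ay": 0,"az": 0,"tx": 13,"ty": -46,"tz": 0,"gripper": 50},{"ax": 0,"ay": 0,"az": 0,"tx": 13,"ty": -46,"tz": 0,"gripper": 50},{"ax": 0,"ay": 0,"az": 0,"tx": 10,"ty": -30,"tz": 10,"gripper": 50}])

```text
t: 16.5
eef_pos: [436.3, -97.9, 192.5]
eef_rot: [3.141, -0.002, 1.57]
force: [0.4, 0.3, -0.3]
width: 0.573
```

>>> apply_moves(rows=[{"ax": 0,"ay": 0,"az": 0,"tx": 0,"ty": 0,"tz": 30,"gripper": 50},{"ax": 0,"ay": 0,"az": 0,"tx": 0,"ty": 0,"tz": 40,"gripper": 50},{"ax": 0,"ay": 0,"az": 0,"tx": 0,"ty": 0,"tz": 30,"gripper": 50},{"ax": 0,"ay": 0,"az": 0,"tx": 0,"ty": 0,"tz": 20,"gripper": 50},{"ax": 0,"ay": 0,"az": 0,"tx": 0,"ty": 0,"tz": 15,"gripper": 50},{"ax": 0,"ay": 0,"az": 0,"tx": 0,"ty": 0,"tz": 10,"gripper": 50},{"ax": 0,"ay": 0,"az": 0,"tx": 0,"ty": 0,"tz": 0,"gripper": 50},{"ax": 0,"ay": 0,"az": 0,"tx": 0,"ty": 0,"tz": 0,"gripper": 50}])

```text
t: 17.3
eef_pos: [439.2, -98.6, 47.2]
eef_rot: [3.141, 0.0, 1.571]
force: [0.3, 0.0, -0.2]
width: 0.565
```

>>> apply_moves(rows=[{"ax": 0,"ay": 0,"az": 0,"tx": 0.4,"ty": -0.4,"tz": 8,"gripper": 50},{"ax": 0,"ay": 0,"az": 0,"tx": 0,"ty": 0,"tz": 6,"gripper": 50},{"ax": 0,"ay": 0,"az": 0,"tx": 0,"ty": 0,"tz": 3.5,"gripper": 50},{"ax": 0,"ay": 0,"az": 0,"tx": 0,"ty": 0,"tz": 0,"gripper": 50},{"ax": 0,"ay": 0,"az": 0,"tx": 0,"ty": 0,"tz": 0,"gripper": 18},{"ax": 0,"ay": 0,"az": 0,"tx": 0,"ty": 0,"tz": 0,"gripper": 18},{"ax": 0,"ay": 0,"az": 0,"tx": 0,"ty": 0,"tz": 0,"gripper": 18},{"ax": 0,"ay": 0,"az": 0,"tx": 0,"ty": 0,"tz": 0,"gripper": 18},{"ax": 0,"ay": 0,"az": 0,"tx": 0,"ty": 0,"tz": 0,"gripper": 18},{"ax": 0,"ay": 0,"az": 0,"tx": 0,"ty": 0,"tz": 0,"gripper": 18}])

```text
t: 18.3
eef_pos: [438.5, -98.0, 29.3]
eef_rot: [3.141, 0.0, 1.571]
force: [-0.0, -0.5, 2.1]
width: 0.253
```

>>> apply_moves(rows=[{"ax": 0,"ay": 0,"az": 0,"tx": 0,"ty": 0,"tz": -10,"gripper": 18},{"ax": 0,"ay": 0,"az": 0,"tx": 0,"ty": 0,"tz": -30,"gripper": 18},{"ax": 0,"ay": 0,"az": 0,"tx": 0,"ty": 0,"tz": -45,"gripper": 18},{"ax": 0,"ay": 0,"az": 0,"tx": 0,"ty": 0,"tz": -45,"gripper": 18},{"ax": 0,"ay": 0,"az": 0,"tx": 16,"ty": 14,"tz": -40,"gripper": 18},{"ax": 0,"ay": 0,"az": 0,"tx": 32,"ty": 28,"tz": -20,"gripper": 18},{"ax": 0,"ay": 0,"az": 0,"tx": 34,"ty": 30,"tz": 0,"gripper": 18},{"ax": 0,"ay": 0,"az": 0,"tx": 34,"ty": 30,"tz": 0,"gripper": 18},{"ax": 0,"ay": 0,"az": 0,"tx": 34,"ty": 30,"tz": 0,"gripper": 18},{"ax": 0,"ay": 0,"az": 0,"tx": 30,"ty": 27,"tz": 0,"gripper": 18},{"ax": 0,"ay": 0,"az": 0,"tx": 18,"ty": 16,"tz": 0,"gripper": 18},{"ax": 0,"ay": 0,"az": 0,"tx": 9.5,"ty": 8.5,"tz": 10,"gripper": 18}])

```text
t: 19.5
eef_pos: [623.3, 111.9, 209.9]
eef_rot: [3.139, -0.001, 1.573]
force: [-0.1, 0.1, -1.8]
width: 0.258
```

>>> apply_moves(rows=[{"ax": 0,"ay": 0,"az": 0,"tx": 0,"ty": 0,"tz": 20,"gripper": 18},{"ax": 0,"ay": 0,"az": 0,"tx": 0,"ty": 0,"tz": 20,"gripper": 18},{"ax": 0,"ay": 0,"az": 0,"tx": 0,"ty": 0,"tz": 10,"gripper": 18},{"ax": 0,"ay": 0,"az": 0,"tx": 0,"ty": 0,"tz": 10,"gripper": 18},{"ax": 0,"ay": 0,"az": 0,"tx": 0,"ty": 0,"tz": 0,"gripper": 18},{"ax": 0,"ay": 0,"az": 0,"tx": 0,"ty": 0,"tz": 0,"gripper": 18},{"ax": 0,"ay": 0,"az": 0,"tx": 0,"ty": 0,"tz": 0,"gripper": 18}])

```text
t: 20.2
eef_pos: [622.4, 109.4, 150.0]
eef_rot: [3.14, -0.0, 1.571]
force: [0.6, 0.2, -1.7]
width: 0.256
```

>>> apply_moves(rows=[{"ax": 0,"ay": 0,"az": 0,"tx": 0.2,"ty": -0.2,"tz": 10,"gripper": 18},{"ax": 0,"ay": 0,"az": 0,"tx": 0,"ty": 0,"tz": 6,"gripper": 18},{"ax": 0,"ay": 0,"az": 0,"tx": 0,"ty": 0,"tz": 4,"gripper": 18},{"ax": 0,"ay": 0,"az": 0,"tx": 0,"ty": 0,"tz": 4,"gripper": 18},{"ax": 0,"ay": 0,"az": 0,"tx": 0,"ty": 0,"tz": 4,"gripper": 18},{"ax": 0,"ay": 0,"az": 0,"tx": 0,"ty": 0,"tz": 3,"gripper": 18},{"ax": 0,"ay": 0,"az": 0,"tx": 0,"ty": 0,"tz": 3,"gripper": 18},{"ax": 0,"ay": 0,"az": 0,"tx": 0,"ty": 0,"tz": 2.5,"gripper": 18},{"ax": 0,"ay": 0,"az": 0,"tx": 0,"ty": 0,"tz": 0,"gripper": 18},{"ax": 0,"ay": 0,"az": 0,"tx": 0,"ty": 0,"tz": 0,"gripper": 18},{"ax": 0,"ay": 0,"az": 0,"tx": 0,"ty": 0,"tz": 0,"gripper": 18}])

```text
t: 21.3
eef_pos: [621.7, 109.7, 112.7]
eef_rot: [3.141, -0.0, 1.571]
force: [-0.1, -0.7, -1.4]
width: 0.261
```

>>> apply_moves(rows=[{"ax": 0,"ay": 0,"az": 0,"tx": 0,"ty": 0,"tz": 0.5,"gripper": 18},{"ax": 0,"ay": 0,"az": 0,"tx": 0,"ty": 0,"tz": 0.4,"gripper": 18},{"ax": 0,"ay": 0,"az": 0,"tx": 0,"ty": 0,"tz": 0.3,"gripper": 18},{"ax": 0,"ay": 0,"az": 0,"tx": 0,"ty": 0,"tz": 0,"gripper": 18},{"ax": 0,"ay": 0,"az": 0,"tx": 0,"ty": 0,"tz": 0,"gripper": 18}])

```text
t: 21.8
eef_pos: [621.8, 109.7, 112.3]
eef_rot: [3.141, -0.0, 1.571]
force: [-3.4, -1.1, 7.0]
width: 0.257
```

Seated. Next, the box lid: I travel, then turn −19° (az +0.333).

>>> apply_moves(rows=[{"ax": 0,"ay": 0,"az": 0,"tx": 0,"ty": 0,"tz": -0.3,"gripper": 50},{"ax": 0,"ay": 0,"az": 0,"tx": 0,"ty": 0,"tz": 0,"gripper": 50},{"ax": 0,"ay": 0,"az": 0,"tx": 0,"ty": 0,"tz": 0,"gripper": 50},{"ax": 0,"ay": 0,"az": 0,"tx": 0,"ty": 0,"tz": 0,"gripper": 50},{"ax": 0,"ay": 0,"az": 0,"tx": 0,"ty": 0,"tz": -10,"gripper": 50},{"ax": 0,"ay": 0,"az": 0,"tx": 0,"ty": 0,"tz": -30,"gripper": 50},{"ax": 0,"ay": 0,"az": 0,"tx": 0,"ty": 0,"tz": -40,"gripper": 50},{"ax": 0,"ay": 0,"az": 0,"tx": 0,"ty": -30,"tz": -20,"gripper": 50},{"ax": 0,"ay": 0,"az": 0,"tx": 0,"ty": -45,"tz": 0,"gripper": 50},{"ax": 0,"ay": 0,"az": 0,"tx": 0,"ty": -45,"tz": 0,"gripper": 50},{"ax": 0,"ay": 0,"az": 0,"tx": 0,"ty": -45,"tz": 0,"gripper": 50},{"ax": 0,"ay": 0,"az": 0,"tx": -0.6,"ty": -25,"tz": 0,"gripper": 50}])

```text
t: 23.0
eef_pos: [428.2, 108.9, 211.8]
eef_rot: [-3.139, -0.001, 1.571]
force: [-0.4, -1.6, 0.4]
width: 0.569
```

>>> apply_moves(rows=[{"ax": 0,"ay": 0,"az": 0.111,"tx": 0,"ty": 0,"tz": 10,"gripper": 50},{"ax": 0,"ay": 0,"az": 0.111,"tx": 0,"ty": 0,"tz": 20,"gripper": 50},{"ax": 0,"ay": 0,"az": 0.111,"tx": 0,"ty": 0,"tz": 30,"gripper": 50},{"ax": 0,"ay": 0,"az": 0,"tx": 0,"ty": 0,"tz": 30,"gripper": 50},{"ax": 0,"ay": 0,"az": 0,"tx": 0,"ty": 0,"tz": 25,"gripper": 50},{"ax": 0,"ay": 0,"az": 0,"tx": 0,"ty": 0,"tz": 20,"gripper": 50},{"ax": 0,"ay": 0,"az": 0,"tx": 0,"ty": 0,"tz": 10,"gripper": 50},{"ax": 0,"ay": 0,"az": 0,"tx": 0,"ty": 0,"tz": 10,"gripper": 50},{"ax": 0,"ay": 0,"az": 0,"tx": 0,"ty": 0,"tz": 0,"gripper": 50},{"ax": 0,"ay": 0,"az": 0,"tx": 0,"ty": 0,"tz": 0,"gripper": 50}])

```text
t: 24.0
eef_pos: [432.1, 109.2, 57.3]
eef_rot: [3.141, -0.001, 1.238]
force: [0.4, 0.0, -0.5]
width: 0.567
```

Run:
```python
from h import *
s=arm.state(); p=s["eef_pos"]; print(p,s["eef_rot"])
c=np.array([431.5,109.1]); d=c-p[:2]; y=s["eef_rot"][2]
print("tx",d@[np.cos(y),np.sin(y)],"ty",d@[np.sin(y),-np.cos(y)],"az",y-np.radians(70.9))
f,_=cam("top"); g,_=cam("scene")
cv2.imwrite("pics/b1.png",np.hstack([cv2.resize(f[120:280,170:330],(400,400)),cv2.resize(g[100:260,290:450],(400,400))]))
```

```text
[432.13802492 109.20069152  57.27877296] [ 3.14095210e+00 -6.75975678e-04  1.23769845e+00]
tx -0.3037733117517001 ty -0.5700318924326965 az 0.00026000637055068054
```

View pics/b1.png

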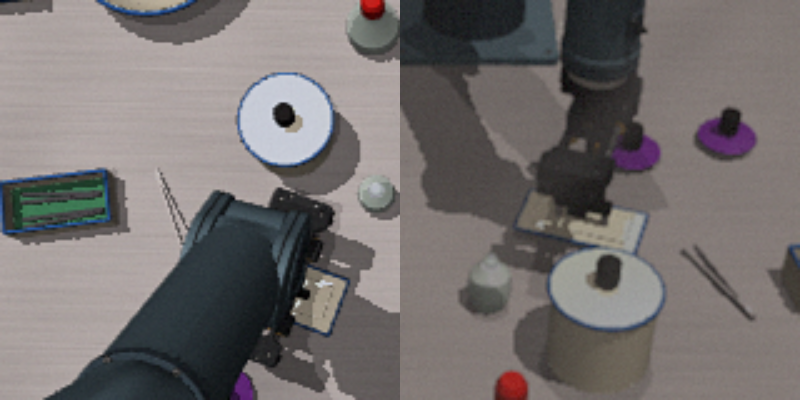

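The large lid is flat on its jar, and the gripper is centred over the box lid's handle. I descend and grip.

>>> apply_moves(rows=[{"ax": 0,"ay": 0,"az": 0,"tx": -0.3,"ty": -0.5,"tz": 10,"gripper": 40},{"ax": 0,"ay": 0,"az": 0,"tx": 0,"ty": 0,"tz": 8,"gripper": 40},{"ax": 0,"ay": 0,"az": 0,"tx": 0,"ty": 0,"tz": 5,"gripper": 40},{"ax": 0,"ay": 0,"az": 0,"tx": 0,"ty": 0,"tz": 4,"gripper": 40},{"ax": 0,"ay": 0,"az": 0,"tx": 0,"ty": 0,"tz": 0,"gripper": 40},{"ax": 0,"ay": 0,"az": 0,"tx": 0,"ty": 0,"tz": 0,"gripper": 6},{"ax": 0,"ay": 0,"az": 0,"tx": 0,"ty": 0,"tz": 0,"gripper": 6},{"ax": 0,"ay": 0,"az": 0,"tx": 0,"ty": 0,"tz": 0,"gripper": 6},{"ax": 0,"ay": 0,"az": 0,"tx": 0,"ty": 0,"tz": 0,"gripper": 6},{"ax": 0,"ay": 0,"az": 0,"tx": 0,"ty": 0,"tz": 0,"gripper": 6},{"ax": 0,"ay": 0,"az": 0,"tx": 0,"ty": 0,"tz": 0,"gripper": 6},{"ax": 0,"ay": 0,"az": 0,"tx": 0,"ty": 0,"tz": 0,"gripper": 6}], grip_force=30)

```text
t: 25.3
eef_pos: [431.3, 109.0, 29.9]
eef_rot: [3.141, -0.0, 1.238]
force: [-0.7, 0.6, 3.2]
width: 0.129
```

>>> apply_moves(rows=[{"ax": 0,"ay": 0,"az": 0,"tx": 0,"ty": 0,"tz": -10,"gripper": 6},{"ax": 0,"ay": 0,"az": 0,"tx": 0,"ty": 0,"tz": -30,"gripper": 6},{"ax": 0,"ay": 0,"az": 0,"tx": 0,"ty": 0,"tz": -40,"gripper": 6},{"ax": 0,"ay": 0,"az": 0,"tx": 0,"ty": 0,"tz": -40,"gripper": 6},{"ax": 0,"ay": 0,"az": -0.06,"tx": 0,"ty": 0,"tz": -30,"gripper": 6},{"ax": 0,"ay": 0,"az": -0.12,"tx": 0,"ty": 0,"tz": 0,"gripper": 6},{"ax": 0,"ay": 0,"az": -0.12,"tx": 0,"ty": 0,"tz": 0,"gripper": 6},{"ax": 0,"ay": 0,"az": -0.12,"tx": 0,"ty": 0,"tz": 0,"gripper": 6},{"ax": 0,"ay": 0,"az": -0.063,"tx": 0,"ty": 0,"tz": 0,"gripper": 6},{"ax": 0,"ay": 0,"az": 0,"tx": 15,"ty": 8,"tz": 0,"gripper": 6},{"ax": 0,"ay": 0,"az": 0,"tx": 30,"ty": 15.5,"tz": 0,"gripper": 6},{"ax": 0,"ay": 0,"az": 0,"tx": 36,"ty": 18.5,"tz": 0,"gripper": 6}])

```text
t: 26.5
eef_pos: [460.7, 196.4, 180.1]
eef_rot: [-3.141, -0.0, 1.717]
force: [0.6, -1.0, -0.8]
width: 0.131
```

>>> apply_moves(rows=[{"ax": 0,"ay": 0,"az": 0,"tx": 36,"ty": 18.5,"tz": 0,"gripper": 6},{"ax": 0,"ay": 0,"az": 0,"tx": 36,"ty": 18.5,"tz": 0,"gripper": 6},{"ax": 0,"ay": 0,"az": 0,"tx": 36,"ty": 18.5,"tz": 0,"gripper": 6},{"ax": 0,"ay": 0,"az": 0,"tx": 34,"ty": 18,"tz": 0,"gripper": 6},{"ax": 0,"ay": 0,"az": 0,"tx": 26,"ty": 13.5,"tz": 10,"gripper": 6},{"ax": 0,"ay": 0,"az": 0,"tx": 14,"ty": 7,"tz": 20,"gripper": 6},{"ax": 0,"ay": 0,"az": 0,"tx": 0,"ty": 0,"tz": 20,"gripper": 6},{"ax": 0,"ay": 0,"az": 0,"tx": 0,"ty": 0,"tz": 20,"gripper": 6},{"ax": 0,"ay": 0,"az": 0,"tx": 0,"ty": 0,"tz": 10,"gripper": 6},{"ax": 0,"ay": 0,"az": 0,"tx": 0,"ty": 0,"tz": 0,"gripper": 6},{"ax": 0,"ay": 0,"az": 0,"tx": 0,"ty": 0,"tz": 0,"gripper": 6}])

```text
t: 27.6
eef_pos: [526.4, 389.9, 100.4]
eef_rot: [3.141, -0.0, 1.72]
force: [0.7, -1.5, -0.7]
width: 0.131
```

Run:
```python
from h import *
s=arm.state(); p=s["eef_pos"]; print(p,s["eef_rot"],s["force"])
c=np.array([526.5,389.4]); d=c-p[:2]; y=s["eef_rot"][2]
print("tx",d@[np.cos(y),np.sin(y)],"ty",d@[np.sin(y),-np.cos(y)],"az",y-1.721)
def box(c,yaw,a,b,z,P):
    R=np.array([[np.cos(yaw),-np.sin(yaw)],[np.sin(yaw),np.cos(yaw)]])
    q=np.array([[a,b],[a,-b],[-a,-b],[-a,b]])/2@R.T+c
    W=np.c_[q,[z]*4,[1]*4]@P.T; return W[:,:2]/W[:,2:]
o=[]
for n in("top","scene"):
    f,P=cam(n); w=P@[526,389,60,1]; u,v=(w[:2]/w[2]).astype(int)
    k=cv2.resize(f[v-50:v+50,u-50:u+50],(400,400),interpolation=cv2.INTER_CUBIC)
    for q,col in((box(c,np.radians(8.6),64,130,42,P),(0,255,255)),(box(p[:2],y-np.pi/2,72,138,p[2]-29.9+11,P),(0,0,255))):
        cv2.polylines(k,[((q-[u-50,v-50]+.5)*4).astype(int)],True,col,1)
    o.append(k)
cv2.imwrite("pics/b2.png",np.hstack(o))
```

```text
[526.43864798 389.88359975 100.35580845] [ 3.14096389e+00 -1.97932672e-04  1.72047031e+00] [ 0.69285777 -1.49977689 -0.69822196]
tx -0.487341536760926 ty -0.011446258912396423 az -0.0005296926934599266
```

View pics/b2.png

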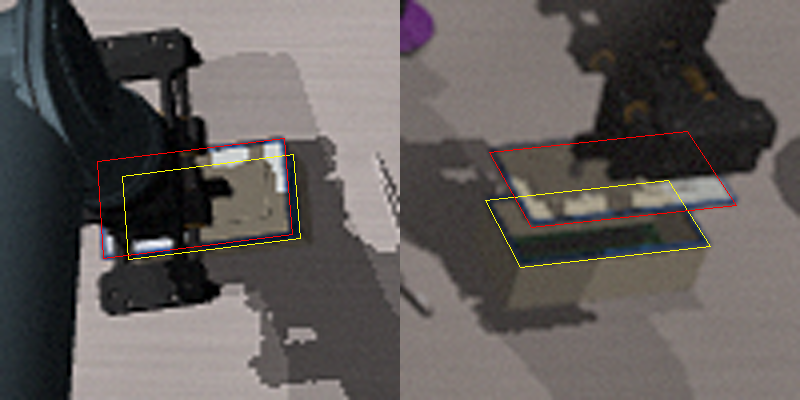

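The lid lies on the red prediction and the box on the yellow one in both views, parallel and concentric. I lower it.

>>> apply_moves(rows=[{"ax": 0,"ay": 0,"az": 0,"tx": -0.4,"ty": 0,"tz": 10,"gripper": 6},{"ax": 0,"ay": 0,"az": 0,"tx": 0,"ty": 0,"tz": 6,"gripper": 6},{"ax": 0,"ay": 0,"az": 0,"tx": 0,"ty": 0,"tz": 4,"gripper": 6},{"ax": 0,"ay": 0,"az": 0,"tx": 0,"ty": 0,"tz": 4,"gripper": 6},{"ax": 0,"ay": 0,"az": 0,"tx": 0,"ty": 0,"tz": 4,"gripper": 6},{"ax": 0,"ay": 0,"az": 0,"tx": 0,"ty": 0,"tz": 3,"gripper": 6},{"ax": 0,"ay": 0,"az": 0,"tx": 0,"ty": 0,"tz": 3,"gripper": 6},{"ax": 0,"ay": 0,"az": 0,"tx": 0,"ty": 0,"tz": 2,"gripper": 6},{"ax": 0,"ay": 0,"az": 0,"tx": 0,"ty": 0,"tz": 0,"gripper": 6},{"ax": 0,"ay": 0,"az": 0,"tx": 0,"ty": 0,"tz": 0,"gripper": 6},{"ax": 0,"ay": 0,"az": 0,"tx": 0,"ty": 0,"tz": 0,"gripper": 6}])

```text
t: 28.8
eef_pos: [526.4, 389.0, 63.9]
eef_rot: [3.141, -0.0, 1.721]
force: [0.8, 0.6, -1.6]
width: 0.132
```

>>> apply_moves(rows=[{"ax": 0,"ay": 0,"az": 0,"tx": 0,"ty": 0,"tz": 0.6,"gripper": 6},{"ax": 0,"ay": 0,"az": 0,"tx": 0,"ty": 0,"tz": 0.5,"gripper": 6},{"ax": 0,"ay": 0,"az": 0,"tx": 0,"ty": 0,"tz": 0.4,"gripper": 6},{"ax": 0,"ay": 0,"az": 0,"tx": 0,"ty": 0,"tz": 0,"gripper": 6},{"ax": 0,"ay": 0,"az": 0,"tx": 0,"ty": 0,"tz": 0,"gripper": 6}])

```text
t: 29.3
eef_pos: [526.4, 389.0, 62.9]
eef_rot: [3.142, -0.0, 1.721]
force: [-2.3, -1.2, 5.5]
width: 0.128
```

Seated at the predicted 62.9 mm with 5.5 N. I release slowly, rise and back away.

>>> apply_moves(rows=[{"ax": 0,"ay": 0,"az": 0,"tx": 0,"ty": 0,"tz": -0.3,"gripper": 40},{"ax": 0,"ay": 0,"az": 0,"tx": 0,"ty": 0,"tz": 0,"gripper": 40},{"ax": 0,"ay": 0,"az": 0,"tx": 0,"ty": 0,"tz": 0,"gripper": 40},{"ax": 0,"ay": 0,"az": 0,"tx": 0,"ty": 0,"tz": 0,"gripper": 40},{"ax": 0,"ay": 0,"az": 0,"tx": 0,"ty": 0,"tz": -10,"gripper": 40},{"ax": 0,"ay": 0,"az": 0,"tx": 0,"ty": 0,"tz": -30,"gripper": 40},{"ax": 0,"ay": 0,"az": 0,"tx": 0,"ty": 0,"tz": -45,"gripper": 40},{"ax": 0,"ay": 0,"az": 0,"tx": 0,"ty": 0,"tz": -45,"gripper": 40},{"ax": 0,"ay": 0,"az": 0,"tx": 0,"ty": 0,"tz": -40,"gripper": 40}])

```text
t: 30.2
eef_pos: [526.7, 388.8, 235.6]
eef_rot: [3.14, -0.001, 1.72]
force: [0.7, 0.9, -0.1]
width: 0.455
```

>>> apply_moves(rows=[{"ax": 0,"ay": 0,"az": 0,"tx": 25,"ty": -35,"tz": 0,"gripper": 40},{"ax": 0,"ay": 0,"az": 0,"tx": 25,"ty": -35,"tz": 0,"gripper": 40},{"ax": 0,"ay": 0,"az": 0,"tx": 30,"ty": -35,"tz": 0,"gripper": 40},{"ax": 0,"ay": 0,"az": 0,"tx": 30,"ty": -35,"tz": 0,"gripper": 40},{"ax": 0,"ay": 0,"az": 0,"tx": 30,"ty": -35,"tz": 0,"gripper": 40},{"ax": 0,"ay": 0,"az": 0,"tx": 30,"ty": -20,"tz": 0,"gripper": 40},{"ax": 0,"ay": 0,"az": 0,"tx": 0,"ty": 0,"tz": 0,"gripper": 40},{"ax": 0,"ay": 0,"az": 0,"tx": 0,"ty": 0,"tz": 0,"gripper": 40},{"ax": 0,"ay": 0,"az": 0,"tx": 0,"ty": 0,"tz": 0,"gripper": 40}])

```text
t: 31.1
eef_pos: [309.5, 526.8, 233.0]
eef_rot: [3.141, 0.0, 1.719]
force: [0.2, -0.6, 0.3]
width: 0.453
```

Run:
```python
from h import *
print(arm.state()["eef_pos"])
S={"jar_small":(557.3,-402.7,77,70),"jar_medium":(641.5,-157.8,84,90),"jar_large":(622.5,109.4,94,112),"box":(527,389.3,44,138)}
r=[]
for n in("top","scene"):
    f,P=cam(n); row=[]
    for k,(x,y,z,D) in S.items():
        im=rect(f,P,(x,y),z); m=blue(im); yy,xx=np.mgrid[:360,:360]; m[np.hypot(xx-180,yy-180)>(D/2+12)*2]=0
        e=(cv2.minAreaRect if k=="box" else cv2.fitEllipse)(cv2.convexHull(cv2.findNonZero(m)))
        print(n,k,"offset",round(90-e[0][1]/2,1),round(90-e[0][0]/2,1),"size",np.round(np.array(e[1])/2,1),round(e[2],1))
        row.append(cv2.resize(im,(200,200)))
    r.append(np.hstack(row))
    if n=="scene": r.append(cv2.resize(f[100:320,100:540],(800,200*2))[:,:][:200*2][::2] if 0 else cv2.resize(f[130:310,120:520],(444,200)))
r[2]=np.pad(r[2],((0,0),(0,800-444),(0,0)))
cv2.imwrite("pics/end.png",np.vstack(r))
```

```text
[309.54203864 526.82440046 232.98336465]
top jar_small offset 0.5 0.6 size [72.3 72.7] 166.9
top jar_medium offset -0.3 0.1 size [92.3 93. ] 9.5
top jar_large offset -0.7 0.2 size [114.1 114.9] 155.7
top box offset -0.7 -0.5 size [ 75.5 141.9] 81.4
scene jar_small offset -1.2 -0.3 size [70.2 71.9] 157.8
scene jar_medium offset -1.3 -0.4 size [89.2 90.8] 62.7
scene jar_large offset -1.5 -0.5 size [110.3 112.2] 127.5
scene box offset -2.9 0.2 size [ 74.5 140.8] 81.4
```

View pics/end.png

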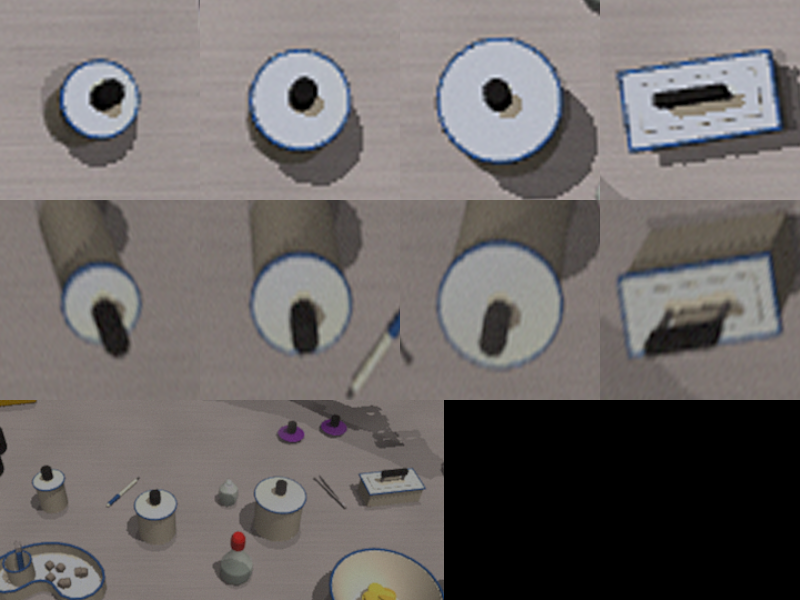

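All four lids are concentric (top-view offsets under 1 mm) and level. The bottle is upright, the purple lids haven't moved, and the arm is clear.

```bash
python3 -c "
from workcell import arm
print(arm.sign_off())"
```

```text
the job is handed in; nothing more can be done
None
```

All four containers are closed with their own lids (small, medium and large jars, then the box), and the job was handed in at about 31 s. Each lid was lowered onto its rim before I let go, with 5–9 N of contact within about 0.3 mm of the expected seating height.

In the last pictures all lids lie flat. Seen from the top camera they are within 1 mm of where the containers first stood; the jars were not re-measured separately. The scene camera put the lids up to 1.5 mm off on the jars and 2.9 mm on the box. It read the empty jars and box up to about 2 mm off in the same way, except the large jar, which it couldn't measure then. I take this as calibration error.

The bottle is upright and the purple lids were not touched. No check failed. The first two move calls were refused because their rows left out some values, and nothing moved.

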